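# Check the spring return of the medium damper cartridge

### The arm

A 6-joint arm with a two-finger parallel gripper is mounted at the origin on the work surface. World frame = base frame: x ahead of the robot, y to its left, z up, the work surface at z = 0. Lengths are in m, angles in rad, forces in N, time in s.
With the tool pointing down it reaches from about 0.325 to 0.9 m from the base axis. Payload 6.1 kg.
Tool frame: the origin (TCP) lies midway between the tips of the shut fingers; the grasp point (between the pads) lies 19 mm behind it; x points along the fingers, y is the direction in which the jaws open and shut, and the axes are right-handed (so a half turn about x gives the same grasp; the last joint's range is limited). The gripper opens to 85 mm and grips with 20 to 120 N. Pads are 22 mm wide; open, the fingers measure 114 mm over their backs; the gripper's body (76 mm by 85 mm) begins 54 mm behind the grasp point. The pads swing forward as they close: fully open they stand 13 mm farther back than shut.
Start: joints at [1.13, 0.22, 1.526, -0, 1.395, -0.126], TCP at [0.194, 0.594, 0.231] pointing down, gripper open.
Joint ranges: [-2.98, 2.98], [-0.91, 2.08], [0.09, 2.57], [-1.24, 4.39], [0.2, 2.65], [-2.68, 2.68]. Speed limits (rad/s): [2.57, 2.57, 3.01, 3.14, 3.14, 3.14].

### API

Orientations are given as [roll, pitch, yaw] about the fixed x, y, z axes, in that order (R = Rz(yaw) Ry(pitch) Rx(roll)).
In Python, from plant import movep, move_l, set_joints, gripper_to, hold, inverse_kinematics, observe, get_image, get_calibration, Unreachable, job_done gives the robot as it stands. Calls block until the motion is done:
- movep(position, orientation): joint-space move of the TCP to a pose.
- move_l(position, feed=0.15, rotation=None, max_force=None): straight line of the TCP; rotation=None keeps the orientation; feed is the mean speed in m/s. With max_force (N) it stops when the force on the tool has changed by that much, and returns True; else False.
- set_joints(angles): joint-space move.
- gripper_to(opening, f_grip=None): finger opening in m; f_grip is the grip in N (None keeps the last); returns when the fingers have stopped.
- hold(seconds).
- inverse_kinematics(position, orientation): joint angles nearest the present ones, or None.
- observe(): the state.
- get_image(name): name is "scene" or "top"; returns (picture, depth): 384x512x3 uint8, red, green, blue; 384x512 float32, m along the optical axis (not along the pixel's ray), 0 where there is no reading.
- get_calibration(name): a dict with "intrinsics" (3x3 intrinsics, pixels), "dist_coeffs" ([k1, k2, p1, p2, k3] as OpenCV has them; the pictures are not rectified), "world_from_camera" (4x4, takes a point from camera to world coordinates). Camera axes: x right, y down, z forward; pixel columns grow to the right and rows downward; lengths in m; the calibration is good to about 2 mm. A picture is of the moment at which its call begins. get_calibration takes no time and is no camera call.
A pose or a line that the arm cannot do raises Unreachable and nothing moves.
- job_done(): hands the job in, once; it reports no verdict.
The state is a dict: "time_s": time; "q": joint angles; "joint_velocities": joint speeds; "joint_torque": joint torques, N m; "eef_pos": TCP position; "tcp_rot": TCP orientation; "ft_force": force on the tool from outside, world axes, zero at the start; "torque": the same for the moment, N m; "opening": finger opening in m.
Only numpy, scipy, OpenCV 4.12 (cv2) and the standard library are available. Lean on these libraries where they do the work, as an engineer would, in place of code of your own. Each camera call takes 0.05 s, during which the arm holds its last target. There are 200 camera calls.

### The job

Three damper cartridges stand in the block in the vise. With the fingertips, gently press the plunger of the medium-sized one about half of its 20 mm stroke down (do not let it bottom out), hold it there for a full second, then let it come all the way back up and move clear. Grasp nothing, do not pull any plunger up, and leave the other two cartridges and the loose things alone.

Things in the scene. Friction and masses are not known exactly. Their poses are not given: they have to be found in the camera images.
- vise: Red bench vise, fixed, clamping a plain aluminium block 60 x 350 x 25 mm that lies level across its jaws. Origin on the bench under the middle of the block; z up; y along the block. The block's top face is 110 mm above the bench; the jaw tops are 100 mm. Its screw handle points to -x of this frame.
- cartridge_small: The small of three damper cartridges, clamped (fixed) on the block, in any order along it, 85 mm apart. Black round collar with lugs, 36 mm across, 10 mm high, and above it a black threaded tube of 24 mm diameter, up to 34 mm above the block; a bright steel plunger stands out of the tube. Origin on its axis at the block's top face; z up.
- cap_small (a point): Centre of the flat top of the small cartridge's plunger: a round steel cap 15 mm across and 8 mm thick, 66 mm above the block (176 mm above the bench) at rest. It moves with the plunger.
- plunger_small (a joint): Travel of the small cartridge's plunger in m: 0 at rest, growing as it is pushed down, hard stop at 0.020 (20 mm); negative if pulled up. A spring of 400 N/m returns it (about 4 N at half stroke, 8 N at the stop).
- cartridge_medium: The medium of three damper cartridges, clamped (fixed) on the block, in any order along it, 85 mm apart. Black round collar with lugs, 50 mm across, 10 mm high, and above it a black threaded tube of 36 mm diameter, up to 34 mm above the block; a bright steel plunger stands out of the tube. Origin on its axis at the block's top face; z up.
- cap_medium (a point): Centre of the flat top of the medium cartridge's plunger: a round steel cap 25 mm across and 8 mm thick, 66 mm above the block (176 mm above the bench) at rest. It moves with the plunger.
- plunger_medium (a joint): Travel of the medium cartridge's plunger in m: 0 at rest, growing as it is pushed down, hard stop at 0.020 (20 mm); negative if pulled up. A spring of 400 N/m returns it (about 4 N at half stroke, 8 N at the stop).
- cartridge_large: The large of three damper cartridges, clamped (fixed) on the block, in any order along it, 85 mm apart. Black round collar with lugs, 66 mm across, 10 mm high, and above it a black threaded tube of 52 mm diameter, up to 34 mm above the block; a bright steel plunger stands out of the tube. Origin on its axis at the block's top face; z up.
- cap_large (a point): Centre of the flat top of the large cartridge's plunger: a round steel cap 38 mm across and 8 mm thick, 66 mm above the block (176 mm above the bench) at rest. It moves with the plunger.
- plunger_large (a joint): Travel of the large cartridge's plunger in m: 0 at rest, growing as it is pushed down, hard stop at 0.020 (20 mm); negative if pulled up. A spring of 400 N/m returns it (about 4 N at half stroke, 8 N at the stop).
- bushing_mid (a point): Middle of a loose steel bushing, 28 mm outside diameter, 22 mm high, standing on one end of the block, about 65 mm from the nearest cartridge's axis. Bystander.
- grease_jar_mid (a point): Middle of a loose white jar with black lid, 60 mm diameter, 60 mm high, standing on the bench beside the vise. Bystander.
- wrench_mid (a point): Middle of a loose steel wrench 170 mm long, lying on the bench at the other side of the vise. Bystander.
- sleeve_mid (a point): Middle of a loose black sleeve, 48 mm diameter, 55 mm high, standing on the bench beyond the vise. Bystander.

How it is judged:
By the outcome, as a careful person would: the job done as asked, in the order asked, and still so for the second after the job is handed in, with the robot touching nothing.
It also fails if it takes over 27 s, if anything falls off the work surface, if the arm or the gripper's body presses on something with over 40 N, if the wrist force passes 120 N, or if a joint passes its speed limit or range.

## Working session

There is one attempt and no reset: what is moved stays moved. The work goes in short steps, each a Python script; the robot and the scene stay as the last script left them, time stands still between calls to the robot, and variables do not carry over. Pictures are saved under pics/ and viewed, about 8 in all and at most 12, crops included, and the job is handed in when it is done.

```bash
mkdir -p pics; python3 - <<'E'
from plant import *
import cv2,numpy as np
for n in("top","scene"):
    im,d=get_image(n); cv2.imwrite(f"pics/{n}0.png",im[:,:,::-1]); np.save(f"pics/{n}0.npy",d)
    c=get_calibration(n); print(n,np.round(c["world_from_camera"],3).tolist(),c["intrinsics"],c["dist_coeffs"])
o=observe();print(o["time_s"],o["tcp_rot"],o["ft_force"],o["opening"])
E
```

```text
top [[0.01, -0.993, 0.121, 0.445], [-1.0, -0.011, -0.005, 0.066], [0.006, -0.12, -0.993, 1.637], [0.0, 0.0, 0.0, 1.0]] [[461.33812059   0.         250.65952723]
 [  0.         461.33812059 192.95011015]
 [  0.           0.           1.        ]] [-0.01759138  0.          0.          0.          0.        ]
scene [[0.884, 0.397, -0.249, 0.912], [0.468, -0.764, 0.444, -0.492], [-0.014, -0.509, -0.861, 1.18], [0.0, 0.0, 0.0, 1.0]] [[427.0885747    0.         251.80481228]
 [  0.         427.0885747  190.85545253]
 [  0.           0.           1.        ]] [-0.01269879  0.          0.          0.          0.        ]
0.1 [-1.70104934  1.56899173 -2.01587935] [-0.08109779 -0.78143176 -0.20185717] 0.08519281873716197
```

View pics/top0.png

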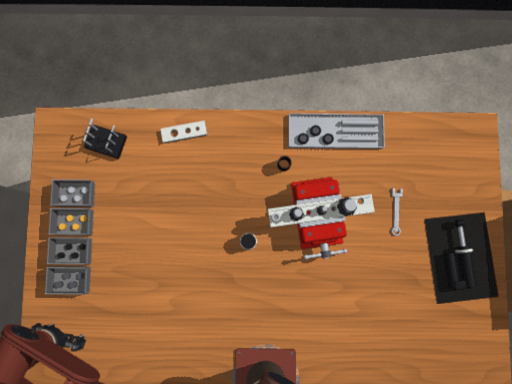

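View pics/scene0.png

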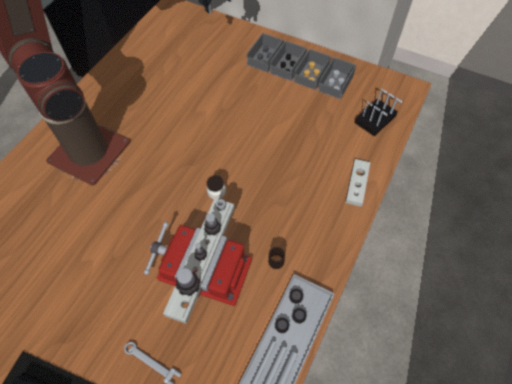

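The top view shows the block from (270,217) to (373,204), with cartridges near (297,213), (322,210) and (347,206). The right one is the large. I'll zoom in to tell the other two apart.

```bash
python3 - <<'E'
import cv2,numpy as np
t=cv2.imread("pics/top0.png")[180:250,255:385]; s=cv2.imread("pics/scene0.png")[190:325,150:260]
a=cv2.resize(t,None,fx=6,fy=6,interpolation=cv2.INTER_CUBIC)[:, :780]
cv2.imwrite("pics/tz.png",a)
cv2.imwrite("pics/sz.png",cv2.resize(s,None,fx=4.4,fy=4.4,interpolation=cv2.INTER_CUBIC))
from plant import get_calibration
for n,rg in(("top",(185,235,260,380)),("scene",(190,325,150,250))):
    c=get_calibration(n);K=c["intrinsics"];T=np.array(c["world_from_camera"]);d=np.load(f"pics/{n}0.npy")
    v,u=np.mgrid[rg[0]:rg[1],rg[2]:rg[3]];p=cv2.undistortPoints(np.stack([u,v],-1).reshape(-1,1,2).astype(float),np.array(K),np.array(c["dist_coeffs"])).reshape(-1,2)
    z=d[v,u].ravel();P=np.c_[p*z[:,None],z]@T[:3,:3].T+T[:3,3]
    P=P[z>0]; uv=np.c_[u.ravel(),v.ravel()][z>0]
    m=(P[:,2]>.163)&(P[:,2]<.19)
    im=np.zeros((384,512),np.uint8);im[uv[m][:,1],uv[m][:,0]]=1
    k,l,st,ce=cv2.connectedComponentsWithStats(im)
    for i in range(1,k):
        q=P[m][l[uv[m][:,1],uv[m][:,0]]==i]; print(n,st[i,4],ce[i].round(1),q.mean(0).round(4),np.ptp(q,0).round(4))
E
```

```text
top 112 [350.2 204.2] [ 0.5898 -0.2597  0.1761] [0.0354 0.0382 0.0197]
top 21 [324. 208.] [ 0.5767 -0.1759  0.1753] [0.0133 0.0137 0.0101]
top 48 [297.6 211.7] [ 0.5641 -0.0916  0.1755] [0.0228 0.0225 0.015 ]
scene 69 [209.7 217.2] [ 0.5598 -0.0957  0.1744] [0.0232 0.0242 0.0119]
scene 31 [197.3 245.3] [ 0.5727 -0.1793  0.1735] [0.0141 0.0132 0.0108]
scene 189 [184.  275.5] [ 0.586  -0.2632  0.1743] [0.0369 0.0369 0.0114]
```

View pics/tz.png

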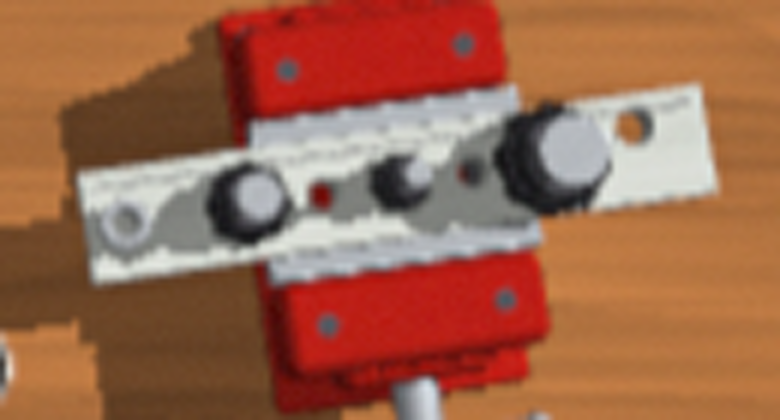

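View pics/sz.png

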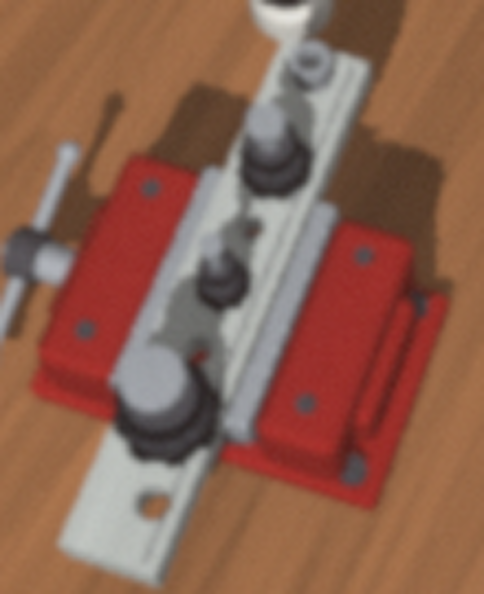

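Both views agree. The medium cap is at (0.562, -0.094) to within 2 mm per view, its height is about 0.175 m (expected 0.176) and its width about 23 mm (25). The spacing is 85 mm, and the order along +y is large, small, medium. The bushing is at the +y end. I'll shut the fingers and hover with the jaw axis across the block.

```bash
python3 - <<'E'
from plant import *
import numpy as np,cv2
from scipy.spatial.transform import Rotation as R
best=None;q0=np.array(observe()["q"])
for s in(1,-1):
    x=np.array([0,0,-1.]);y=s*np.array([.988,.151,0]);y/=np.linalg.norm(y)
    rpy=R.from_matrix(np.c_[x,y,np.cross(x,y)]).as_euler("xyz")
    q=inverse_kinematics([.562,-.094,.21],rpy);print(s,rpy,q)
    if q is not None:
        c=abs(np.array(q)-q0).max()
        if best is None or c<best[0]:best=(c,rpy)
rpy=best[1].tolist()
gripper_to(0,20)
movep([.562,-.094,.26],rpy)
move_l([.562,-.094,.20],feed=.06)
hold(.3)
o=observe();print(o["time_s"],o["eef_pos"],o["opening"],o["ft_force"])
im,d=get_image("scene");cv2.imwrite("pics/s1.png",cv2.resize(im[150:300,140:290,::-1],None,fx=4,fy=4,interpolation=cv2.INTER_CUBIC))
print([np.round(observe()["ft_force"],2).tolist() for _ in range(3)])
E
```

```text
1 [1.41913589 1.57079633 0.        ] [-0.3041084   0.10525901  1.6967624   0.          1.33957124 -0.45576884]
-1 [-1.72245676  1.57079633  0.        ] None
5.0667 [ 0.56213731 -0.09401438  0.20028398] 3.5984823049604646e-05 [ 0.29203235  0.51447613 -0.17642273]
[[-0.31, 0.54, 0.13], [-0.31, 0.54, 0.13], [-0.31, 0.54, 0.13]]<sys>:0: UserWarning: Gimbal lock detected. Setting third angle to zero since it is not possible to uniquely determine all angles.
```

View pics/s1.png

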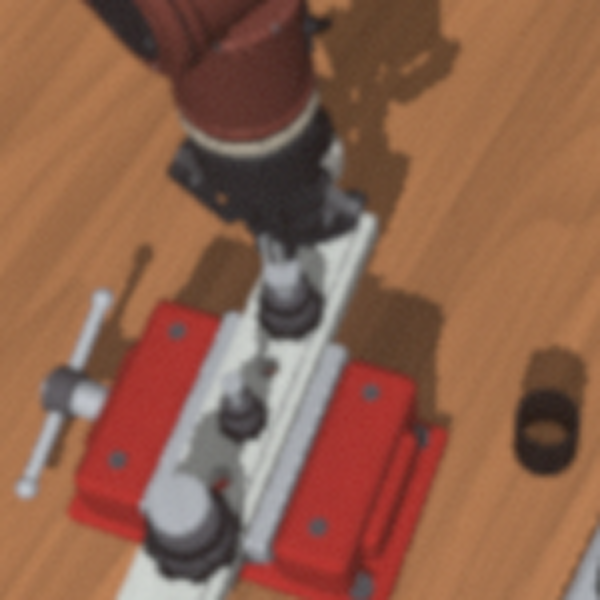

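The shut fingertips sit just above the medium cap (crop about (283,255)), clear of the small cartridge at (240,405). Next I press slowly, with a force guard, and check the force against the spring.

```bash
python3 - <<'E'
from plant import *
import numpy as np
def f(n=8):
    a=[]
    for _ in range(n): hold(.03);a.append(observe()["ft_force"])
    return np.mean(a,0).round(2)
P=lambda z:[.562,-.094,z]
move_l(P(.180),feed=.04); b=f();print("base",b)
for z in(.171,.166):
    st=move_l(P(z),feed=.015,max_force=9);g=f();o=observe();print(st,z,o["time_s"],o["eef_pos"].round(4) if hasattr(o["eef_pos"],"round") else o["eef_pos"],g-b)
    if st: break
import cv2
im,d=get_image("scene");cv2.imwrite("pics/s2.png",cv2.resize(im[150:300,140:290,::-1],None,fx=4,fy=4,interpolation=cv2.INTER_CUBIC))
E
```

```text
base [-0.19 -0.11 -0.07]
False 0.171 7.05 [ 0.5622 -0.0941  0.1712] [0.86 0.1  2.07]
False 0.166 7.8 [ 0.5622 -0.094   0.1662] [ 1.12 -0.38  4.09]
```

View pics/s2.png

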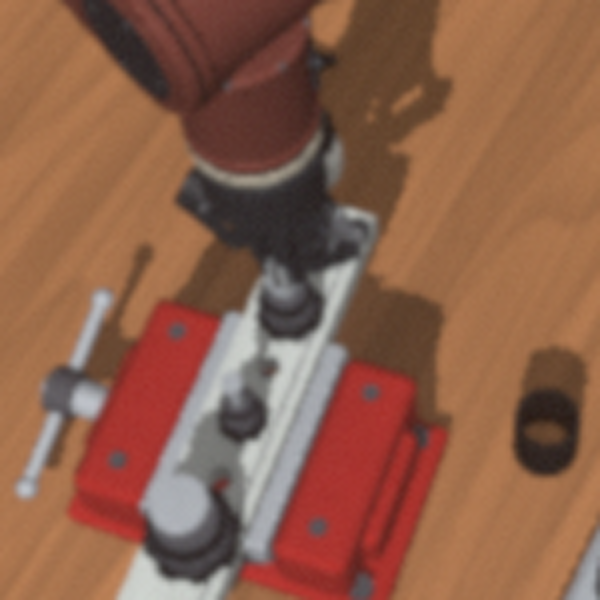

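The force is 4.1 N, which is about 10 mm at 400 N/m, and the TCP height agrees. The picture shows the medium plunger shortened at (285,285). I'll hold, release slowly and move clear.

```bash
python3 - <<'E'
from plant import *
import numpy as np,cv2
P=lambda z:[.562,-.094,z]
hold(1.3);o=observe();print(o["time_s"],o["eef_pos"],o["ft_force"])
move_l(P(.185),feed=.03);move_l(P(.30),feed=.12)
o=observe();movep([.40,.30,.30],o["tcp_rot"]);hold(.2)
o=observe();print(o["time_s"],o["eef_pos"],o["ft_force"])
im,d=get_image("top");im2,_=get_image("scene")
cv2.imwrite("pics/f.png",np.hstack([cv2.resize(im[150:250,225:410,::-1],(740,400))[:,:400],cv2.resize(im2[180:280,150:250,::-1],(400,400))]))
c=get_calibration("top");T=np.array(c["world_from_camera"])
for u,v in((350,204),(324,208),(298,212)):
    p=cv2.undistortPoints(np.array([[[u,v]]],float),np.array(c["intrinsics"]),np.array(c["dist_coeffs"])).ravel();z=np.median(d[v-1:v+2,u-1:u+2])
    print((T[:3,:3]@np.r_[p*z,z]+T[:3,3]).round(4))
d0=np.load("pics/top0.npy");im0=cv2.imread("pics/top0.png")[:,:,::-1]
D=np.abs(im0.astype(int)-im).max(2)[150:260,225:415];print("changed px",(D>60).sum())
E
```

```text
9.15 [ 0.56211344 -0.09403509  0.166055  ] [ 3.24999226 -0.25881551  4.69712818]
12.8083 [0.40061104 0.29933986 0.29990541] [ 0.05663981  0.94210108 -0.44794636]
[ 0.5902 -0.2586  0.1773]
[ 0.5766 -0.1757  0.1766]
[ 0.5631 -0.0931  0.1744]
changed px 0
```

View pics/f.png

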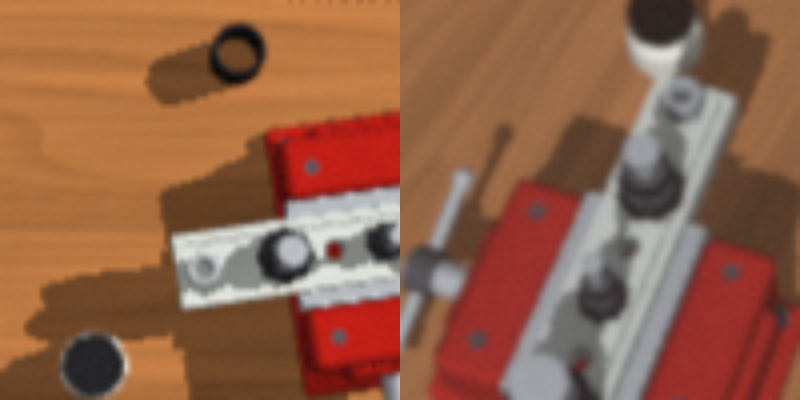

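The medium plunger is back up (z about 0.175). Nothing around the vise has changed from the first picture, with the bushing, jar and sleeve where they were.

```bash
python3 -c "
from plant import *
job_done()"
```

```text
the job is handed in; nothing more can be done
```

I pressed the medium plunger about 10 mm with the shut fingertips, held it for at least 1.3 s, let it come back up, moved clear and handed the job in. The robot clock read 12.8 s at my last check, against the 27 s limit.

- **Which one:** the medium cartridge is the one at the +y end of the block. Its cap measured about 23 mm across in both views, with 85 mm spacing between the three. The two camera views differed by about 4 mm, so I aimed at their mean, (0.562, -0.094).
- **Press:** the fingertips went to z = 0.166, 10 mm below the cap's resting height of 0.176. The vertical force was about 4.1 N averaged, which matches half stroke on the 400 N/m spring. A single noisy reading at the end of the hold was 4.7 N.
- **Side force:** the same end-of-hold reading showed about 3 N sideways, up from about 1 N on average just before. The fingertips had not shifted, and I did not look into it further.
- **After release:** the medium cap read z = 0.174, within camera noise of its 0.176 at rest. The area around the vise in the top view showed no changed pixels above threshold compared with the first picture. The wrench sits at the edge of that area and I did not inspect it separately.

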